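Level the clock shelf on its sprung foot and hold it

ROBOT

A 6-joint arm with a two-finger parallel gripper is mounted at the origin on a cart in front of the work surface, level with it; the furniture and walls round the work are solid. World frame = base frame: x ahead of the robot, y to its left, z up, the work surface at z = 0. Lengths are in m, angles in rad, forces in N, time in s.
With the tool pointing down it reaches from about 0.35 to 0.775 m from the base axis. Payload 7.3 kg.
Tool frame: the origin (TCP) lies at the very end of the fingers, on their centre line; the grasp point (between the pads) lies 19 mm behind it; z points along the fingers, y is the line along which they close (so a half turn about z gives the same grasp; the last joint's range is limited). The gripper opens to 92 mm and grips with 3 to 60 N. Pads are 19 mm wide; open, the fingers measure 130 mm over their backs; the gripper's body (75 mm by 190 mm) begins 47 mm behind the grasp point.
Start: joints at [-1.348, 0.342, 1.524, -0, 1.275, -0.146], TCP at [0.189, -0.49, 0.227] pointing down, gripper open.
Joint ranges: [-2.53, 2.53], [-0.77, 2.02], [0.04, 2.7], [-1, 4.14], [0.28, 2.66], [-3.11, 3.11]. Speed limits (rad/s): [2.57, 2.57, 3.14, 3.14, 3.14, 3.14].

INTERFACE

Orientations are given as [roll, pitch, yaw] about the fixed x, y, z axes, in that order (R = Rz(yaw) Ry(pitch) Rx(roll)).
In Python, from cell import robot, read_camera, get_calibration gives the robot as it stands. The module is installed in compiled form; this text tells all that it offers.
- The arm moves only by the tool send_rows, never from a script. Its argument "plan" is a list of rows, each a list of 2 entries, a list of its own where there are three numbers: the shift along the tool's x, y, z as a fraction of full scale, then the turn, a rotation vector about the tool's x, y, z as a fraction of full scale. A call has exactly 10 rows; each row shifts and turns the commanded pose from where the row before left it, along the tool's axes as they then stand; what a row does not reach is not made up. Full scale, the value 1, is 0.025 m for a shift and 90 degrees for a turn. A row lasts 1/8 s, in which the tool goes at most 62.5 mm and 10.7 degrees, less where a joint would pass 70% of its speed; a pose out of reach is approached as far as the arm can. A call with a number of a shift or a turn outside -1 to 1 is refused whole. A call with a gripper value outside its range is refused whole. "gripper" is the opening, from -1 (shut) to 1 (fully open), so that 0 is half open, set as the call begins (left out, the last holds). The fingers move at their own pace and stop on an object; "force" is the grip in N (left out, the last holds). Time passes only in rows, so rows that do not move let the fingers close, or fill a call up. It gives the time, the measured TCP pose, the force, the opening and the grip force at its end, in the units of the state.
- robot.observe(): the state, without advancing time (a new reading comes with each control period).
- read_camera(name): name is "scene" or "top" or "wrist"; returns (picture, depth): 384x512x3 uint8, blue, green, red; 384x512 float32, m along the optical axis (not along the pixel's ray), 0 where there is no reading.
- get_calibration(name): a dict with "intrinsics" (3x3 intrinsics, pixels), "rvec" (rotation vector, rad) and "tvec" (3), from world to camera coordinates, as OpenCV has them. Camera axes: x right, y down, z forward; pixel columns grow to the right and rows downward; lengths in m; the calibration is good to about 2 mm. A picture is of the moment at which its call begins: read the wrist's pose just before it. get_calibration takes no time and is no camera call; for the wrist camera it gives the pose at the moment of the call.
- robot.hand_in(): hands the job in; it is judged then, once.
The state is a dict: "time": time; "qpos": joint angles; "qvel": joint speeds; "joint_efforts": joint torques, N m; "tool_pos": TCP position; "tool_rot": TCP orientation; "contact_force": force on the tool from outside, world axes, zero at the start; "torque": the same for the moment, N m; "opening": finger opening in m; "grip_force": force on a finger pad.
Only numpy, scipy, OpenCV 4.12 (cv2) and the standard library are available. Lean on these libraries where they do the work, as an engineer would, in place of code of your own. Each camera call takes 0.05 s, during which the arm holds its last target. There are 200 camera calls.

TASK

Lay the spirit level flat on the wooden shelf in the place marked by the black corner lines and let go of it. Then take the red wing knob of the shelf's sprung foot, push it down until the foot sits firmly on its pad, and turn it until the bubble stands between the two black rings. Finish while still holding the knob down so, with the bubble centred; leave the other things on the desk where they are.

Things in the scene. Friction and masses are not known exactly. Their poses are not given: they have to be found in the camera images.
- level: spirit level: aluminium bar with red ends, 130 x 24 x 26 mm (x long, z up), about 0.5 kg, loose on the desk at the start, lying on its flat bottom with the vial upward. Origin at the centre of its underside. A green vial (48 mm long, top 35 mm above the underside) lies along x on top of it, with two black rings 9 mm either side of the middle. May lie either way round on the shelf. Grip it across its 24 mm width.
- bubble (a joint): position of the white bubble along the level's own x axis, m: 0 = centred between the rings, it touches a ring at about +-0.002 and stops at +-0.014. Like a real bubble it moves to the higher end, 6 mm per degree of slope of the level, and settles within about 1.5 s.
- shelf_place (a point): centre of the marked place for the level, on the top face of the wooden shelf (120 x 285 x 14 mm, top about 80 mm above the desk). It moves and tilts with the shelf. x is the short side; y is the length of the shelf, along which the level must lie, pointing from the knob end to the hinge. Four black corner marks frame 36 x 136 mm. The shelf is hinged at its +y end, 85 mm from this point, and stands free on a spring at the -y end.
- knob_grip (a point): middle of the grip of the red wing knob, at the shelf's free end, on the knob's axis, 150 mm from shelf_place along the shelf's -y and 22.5 mm above the shelf's top face. The wing is a bar 44 mm long (y of this point), 14 mm thick (x) and 30 mm tall, from 15 mm below this point to 14 mm above it; under it is a black disc 38 mm across, 7 mm tall. Grip it across the 14 mm. The point moves down about 10 mm as the foot is pressed.
- knob (a joint): turn of the knob, rad, growing clockwise from above; range -0.8 to 2.6, friction 0.13 N m, stays as left. Clockwise raises the knob end of the shelf by 1.6 degrees per rad (pressed knob rises 6.6 mm per rad). At the start, pressed with 7 to 8 N, the knob end is always too low, by 1 to 2.2 degrees: 0.6 to 1.4 rad clockwise, 0.1 rad more per newton pressed harder.
- spring (a joint): shelf angle by which the spring lifts the foot off its pad, rad: 0.045 free (knob 10 mm up, bubble at the knob end), 0 = foot on its pad. With the level on, about 2 N at the knob starts it and 5 N seats it. Past that the rubber foot yields: each newton sinks the knob 0.6 mm, lowers its end 0.16 degree and shifts the bubble 1 mm. Press with 7 to 12 N; judge the bubble while pressing.
- ink_bottle: dark blue square ink bottle, 49 x 49 x 57 mm, bystander; origin under its centre
- rubber_stamp: wooden rubber stamp with turned handle, 25 x 56 x 66 mm, bystander; origin under its centre
- eraser: eraser in a blue sleeve, 23 x 48 x 13 mm, bystander; origin under its centre
Mind the look-alikes: they are no part of the job. Of the things that look like the level, the larger one is meant.

How it is judged:
By the outcome, as a careful person would: the job done as asked, in the order asked, and still so for the second after the job is handed in, while the arm keeps its last pose, push and grip.
It also fails if it takes over 67 s, if anything falls off the work surface, if the arm or the gripper's body presses on something with over 40 N, if the wrist force passes 120 N, or if a joint passes its speed limit or range.

## Working session

There is one attempt and no reset: what is moved stays moved. The work goes in short steps, Python scripts to look and compute and a tool call to move; the robot and the scene stay as the last step left them, time stands still between calls to the robot, and variables do not carry over. Pictures are saved under pics/ and viewed, at most 10 in all, crops included, and the job is handed in when it is done.

Besides the shell and the picture viewer there is one more tool, called after "Emit:" as name(argument=value, ...), one argument or row to a line, values as JSON. send_rows: Moves the arm, as the interface text tells. Shift numbers are shares of 0.025 m and turn numbers shares of 90 degrees, none past 1 either way. Its arguments: {"type":"object","properties":{"plan":{"type":"array"},"gripper":{"type":"number"},"force":{"type":"number"}},"required":["plan"]}

```bash
mkdir -p pics; ls
python3 - <<'E'
from cell import robot, read_camera, get_calibration
import cv2, numpy as np
o=robot.observe(); print({k:np.round(v,3) for k,v in o.items()})
for n in ("scene","top"):
    p,d=read_camera(n); cv2.imwrite(f"pics/{n}0.png",p); np.savez(f"{n}0.npz",p=p,d=d)
    c=get_calibration(n); R=cv2.Rodrigues(np.array(c['rvec']))[0]; print(n,c['intrinsics'],-R.T@np.array(c['tvec']).ravel(),R)
E
```

```text
pics
{'time': np.float64(0.0), 'qpos': array([-1.348,  0.343,  1.525, -0.   ,  1.275, -0.146]), 'qvel': array([-0.   , -0.001, -0.   ,  0.002,  0.   ,  0.   ]), 'joint_efforts': array([ 2.0000e-03, -4.3124e+01, -2.4422e+01,  7.2000e-02,  5.6000e-02,
       -0.0000e+00]), 'tool_pos': array([ 0.189, -0.489,  0.226]), 'tool_rot': array([-3.14 , -0.   ,  0.369]), 'contact_force': array([ 0.966, -0.535, -0.005]), 'torque': array([ 0.043, -0.009,  0.013]), 'grip_force': np.float64(0.0), 'opening': np.float64(0.092)}
scene [[384.96673283   0.         255.24860843]
 [  0.         384.96673283 195.80846367]
 [  0.           0.           1.        ]] [0.16005561 0.8082554  0.77468613] [[-0.90161113 -0.43252447  0.00446647]
 [-0.27375561  0.56259672 -0.78009153]
 [ 0.33489585 -0.70456193 -0.62564947]]
top [[365.70885343   0.         254.96629897]
 [  0.         365.70885343 193.79336338]
 [  0.           0.           1.        ]] [0.37234094 0.01819309 0.998937  ] [[ 0.01469747 -0.99987371  0.0060461 ]
 [-0.98820142 -0.01544731 -0.15237892]
 [ 0.15245307 -0.00373518 -0.98830365]]
```

View pics/top0.png

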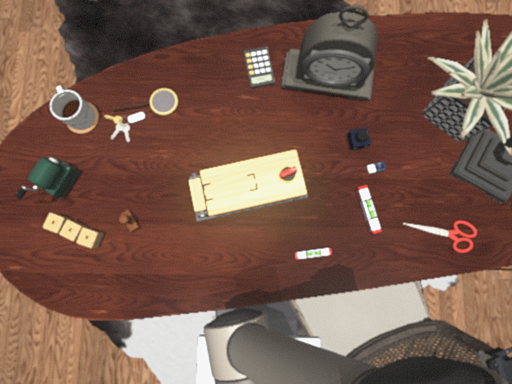

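View pics/scene0.png

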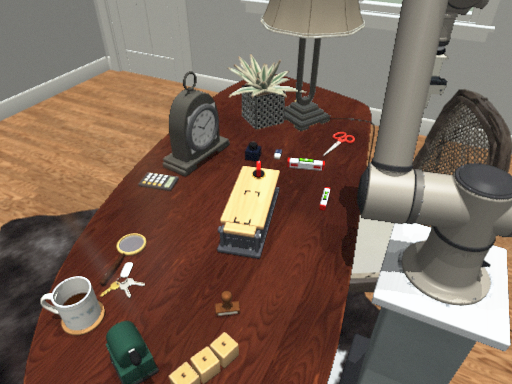

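The top view shows the larger level at about (370,210), the small decoy at (313,254), and the shelf with its hinge on the left and the red knob at (288,173). In both views the bottle, key-like items and stamp stand clear of the path.

```bash
cat > h.py <<'E'
import cv2, numpy as np
from cell import robot, read_camera, get_calibration
def cal(n):
    c=get_calibration(n); return np.array(c['intrinsics']),cv2.Rodrigues(np.array(c['rvec']))[0],np.array(c['tvec']).ravel()
def plane(c,uv,z):
    K,R,t=c; uv=np.atleast_2d(np.array(uv,float)); C=-R.T@t
    r=np.c_[uv,np.ones(len(uv))]@np.linalg.inv(K).T@R
    return C+r*((z-C[2])/r[:,2])[:,None]
def deproj(c,d):
    K,R,t=c; v,u=np.mgrid[:d.shape[0],:d.shape[1]]
    P=(np.stack([u,v,np.ones_like(u)],-1)@np.linalg.inv(K).T)*d[...,None]
    return (P-t)@R
E
python3 - <<'E'
from h import *
f=np.load('top0.npz'); p,d=f['p'],f['d']; c=cal('top'); X=deproj(c,d)
hsv=cv2.cvtColor(p,cv2.COLOR_BGR2HSV)
red=cv2.inRange(hsv,(0,170,120),(6,255,255))|cv2.inRange(hsv,(174,170,120),(180,255,255))
n,l,s,ce=cv2.connectedComponentsWithStats(red)
for i in range(1,n):
    if s[i,4]>8: print('red',ce[i].round(1),s[i,4],np.median(X[l==i],0).round(4),'z26',plane(c,ce[i],.026).round(4))
def body(x0,y0,x1,y1,zl,zh):
    m=np.zeros(d.shape,bool); m[y0:y1,x0:x1]=True; m&=(X[...,2]>zl)&(X[...,2]<zh)
    return m
m=body(345,175,395,245,.015,.05); r=cv2.minAreaRect(np.argwhere(m)[:,::-1].astype(np.float32)); print('level',m.sum(),r,plane(c,r[0],.026),plane(c,cv2.boxPoints(r),.026).round(4))
wood=cv2.inRange(hsv,(18,60,150),(35,200,255))>0
m=body(185,140,315,225,.06,.12)&wood; r=cv2.minAreaRect(np.argwhere(m)[:,::-1].astype(np.float32)); print('shelf',m.sum(),r,plane(c,cv2.boxPoints(r),.085).round(4))
Q=X[m]; A=np.c_[Q[:,:2],np.ones(len(Q))]; print('plane',np.linalg.lstsq(A,Q[:,2],rcond=None)[0])
cv2.imwrite('pics/shelf0.png',cv2.resize(p[140:225,180:320],None,fx=5,fy=5,interpolation=cv2.INTER_CUBIC))
E
```

```text
red [362.3 186.2] 21 [ 0.5479 -0.2767  0.0274] z26 [[ 0.5476 -0.2755  0.026 ]]
red [463.  230.2] 114 [ 0.4333 -0.5523  0.0084] z26 [[ 0.4331 -0.5403  0.026 ]]
red [376.7 231.7] 19 [ 0.4261 -0.3134  0.0236] z26 [[ 0.4256 -0.3102  0.026 ]]
red [456.3 246.1] 53 [ 0.3861 -0.5252  0.0089] z26 [[ 0.391  -0.5196  0.026 ]]
red [467.2 241.3] 16 [ 0.4054 -0.5617  0.0084] z26 [[ 0.4039 -0.5495  0.026 ]]
red [470.5 246.8] 13 [ 0.3896 -0.5756  0.0018] z26 [[ 0.3895 -0.5569  0.026 ]]
level 493 ((368.3174133300781, 209.00502014160156), (48.98403549194336, 10.238466262817383), 72.47443389892578) [[ 0.48593003 -0.28981653  0.026     ]] [[ 0.5448 -0.2585  0.026 ]
 [ 0.5536 -0.2853  0.026 ]
 [ 0.4281 -0.3205  0.026 ]
 [ 0.4196 -0.2943  0.026 ]]
shelf 843 ((246.03372192382812, 183.3900909423828), (46.272708892822266, 113.26416778564453), 77.7047348022461) [[ 0.5646  0.1918  0.085 ]
 [ 0.6326 -0.0905  0.085 ]
 [ 0.515  -0.1151  0.085 ]
 [ 0.4496  0.1622  0.085 ]]
plane [ 0.01772879 -0.03424053  0.0771602 ]
```

View pics/shelf0.png

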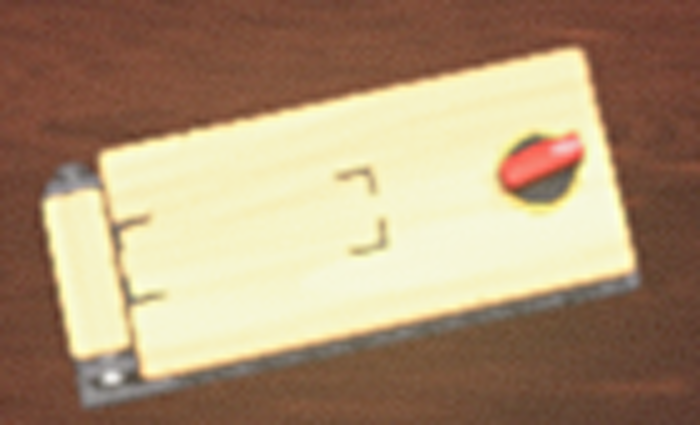

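The crop shows the frame's corner marks at about (118,226), (131,300), (372,170) and (384,248), so the middle is near (251,236). The wing runs from about (505,180) to (580,145).

```bash
cat >> h.py <<'E'
from scipy.spatial.transform import Rotation as Ro
def need(pos,yaw_deg=None):
    o=robot.observe(); R=Ro.from_euler('xyz',o['tool_rot']).as_matrix(); s=R.T@(np.array(pos)-o['tool_pos'])
    y=np.degrees(o['tool_rot'][2]); print('t',round(float(o['time']),2),'tool',np.round(o['tool_pos'],4),'rpy',np.degrees(o['tool_rot']).round(2),'F',np.round(o['contact_force'],2),'open',round(float(o['opening']),4))
    print('shift units',(s/.025).round(2), 'turn z units', None if yaw_deg is None else round((((y-yaw_deg)+180)%360-180)/90,3))
E
python3 - <<'E'
from h import *
c=cal('top')
M=np.array([(118,226),(131,300),(372,170),(384,248)])/5+(179.6,139.6)
P=plane(c,M,.081); print(P.round(4),P.mean(0).round(4)); 
y=(P[0]+P[1]-P[2]-P[3])/2; print('yvec',y,np.linalg.norm(y),np.degrees(np.arctan2(y[1],y[0])), 'w',np.linalg.norm(P[0]-P[1]),np.linalg.norm(P[2]-P[3]))
W=plane(c,np.array([(505,180),(580,145),(540,168)])/5+(179.6,139.6),.118); print(W.round(4))
yh=y/np.linalg.norm(y); print('knob pred',P.mean(0)-.15*yh)
need((.4866,-.292,.16),15.9)
E
```

```text
[[0.5351 0.1469 0.081 ]
 [0.4971 0.139  0.081 ]
 [0.5662 0.018  0.081 ]
 [0.5258 0.0112 0.081 ]] [0.5311 0.0788 0.081 ]
yvec [-0.02993819  0.12832276  0.        ] 0.1317688315981458 103.13242052915209 w 0.03875666934640247 0.040964011925072326
[[ 0.5544 -0.0475  0.118 ]
 [ 0.5726 -0.0844  0.118 ]
 [ 0.5607 -0.0647  0.118 ]]
knob pred [ 0.56513805 -0.06730691  0.081     ]
t 0.1 tool [ 0.1892 -0.4893  0.2261] rpy [-1.7992e+02 -1.0000e-02  2.1130e+01] F [ 0.61 -0.32 -0.31] open 0.092
shift units [13.94 -3.07  2.65] turn z units 0.058
```

Emit:
send_rows(
  plan=[
    [[1, -0.22, 0], [0, 0, 0]],
    [[1, -0.22, 0], [0, 0, 0]],
    [[1, -0.22, 0], [0, 0, 0]],
    [[1, -0.22, 0], [0, 0, 0]],
    [[1, -0.22, 0], [0, 0, 0]],
    [[1, -0.22, 0], [0, 0, 0]],
    [[1, -0.22, 0], [0, 0, 0]],
    [[1, -0.22, 0], [0, 0, 0]],
    [[1, -0.22, 0], [0, 0, 0]],
    [[1, -0.22, 0], [0, 0, 0.058]],
  ],
  gripper=1,
)

```text
time: 1.35
tool_pos: [0.4032, -0.3476, 0.2263]
tool_rot: [-3.141, 0.0, 0.276]
contact_force: [0.9, -0.2, -0.0]
opening: 0.0916
grip_force: 0.0
```

Emit:
send_rows(
  plan=[
    [[0.9, -0.3, 0.6], [0, 0, 0]],
    [[0.9, -0.3, 0.6], [0, 0, 0]],
    [[0.9, -0.3, 0.6], [0, 0, 0]],
    [[0.9, -0.3, 0.6], [0, 0, 0]],
    [[0.2, -0.03, 0.25], [0, 0, 0]],
    [[0, 0, 0], [0, 0, 0]],
    [[0, 0, 0], [0, 0, 0]],
    [[0, 0, 0], [0, 0, 0]],
    [[0, 0, 0], [0, 0, 0]],
    [[0, 0, 0], [0, 0, 0]],
  ],
)

```text
time: 2.6
tool_pos: [0.4855, -0.2929, 0.1607]
tool_rot: [3.141, -0.0, 0.277]
contact_force: [0.3, -0.2, -0.1]
opening: 0.0917
grip_force: 0.0
```

Run:
```python
from h import *
need((.4866,-.292,.004),15.9)
c=cal('wrist'); p,d=read_camera('wrist'); cv2.imwrite('pics/w1.png',p); X=deproj(c,d)
hsv=cv2.cvtColor(p,cv2.COLOR_BGR2HSV)
red=cv2.inRange(hsv,(0,170,100),(7,255,255))|cv2.inRange(hsv,(173,170,100),(180,255,255))
n,l,s,ce=cv2.connectedComponentsWithStats(red)
for i in range(1,n):
    if s[i,4]>100:
        m=(l==i)&(abs(X[...,2]-.026)<.005)
        print(s[i],X[l==i].min(0),X[l==i].max(0), m.sum(), cv2.minAreaRect((X[m][:,:2]*1000).astype(np.float32)))
```

```text
t 2.6 tool [ 0.4855 -0.2929  0.1607] rpy [ 1.7998e+02 -1.0000e-02  1.5890e+01] F [ 0.32 -0.23 -0.06] open 0.0917
shift units [ 0.05 -0.02  6.27] turn z units -0.0
```

View pics/w1.png

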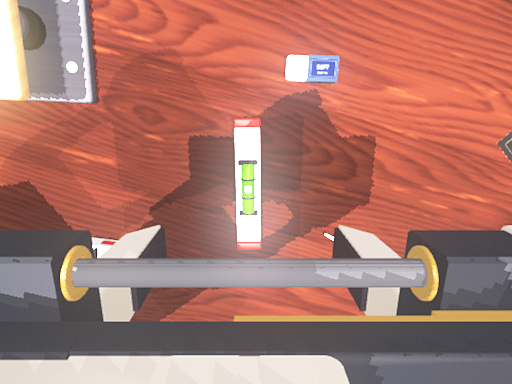

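The wrist view shows the level upright between the fingers, ends at about (247,119) and (249,247), aligned with the tool.

Run:
```python
from h import *
c=cal('wrist'); P=plane(c,[(246.5,120),(248.5,243)],.026); print(P,P.mean(0),np.linalg.norm(P[1]-P[0]),np.degrees(np.arctan2(*(P[0]-P[1])[1::-1])))
need(list(P.mean(0)[:2])+[.004])
```

```text
[[ 0.54461106 -0.2732983   0.026     ]
 [ 0.42849417 -0.30819511  0.026     ]] [ 0.48655261 -0.2907467   0.026     ] 0.12124734726776484 16.727189757768777
t 2.65 tool [ 0.4855 -0.2928  0.1606] rpy [ 1.7998e+02 -1.0000e-02  1.5900e+01] F [ 0.14 -1.16  0.22] open 0.092
shift units [ 0.06 -0.07  6.26] turn z units None
```

Emit:
send_rows(
  plan=[
    [[0.05, -0.05, 0.9], [0, 0, 0]],
    [[0, 0, 0.9], [0, 0, 0]],
    [[0, 0, 0.9], [0, 0, 0]],
    [[0, 0, 0.9], [0, 0, 0]],
    [[0, 0, 0.9], [0, 0, 0]],
    [[0, 0, 0.8], [0, 0, 0]],
    [[0, 0, 0.5], [0, 0, 0]],
    [[0, 0, 0.4], [0, 0, 0]],
    [[0, 0, 0], [0, 0, 0]],
    [[0, 0, 0], [0, 0, 0]],
  ],
)

```text
time: 3.9
tool_pos: [0.4868, -0.2914, 0.0061]
tool_rot: [3.141, -0.001, 0.278]
contact_force: [-0.7, -0.0, 0.1]
opening: 0.0917
grip_force: 0.0
```

Emit:
send_rows(
  plan=[
    [[0, 0, 0], [0, 0, 0]],
    [[0, 0, 0], [0, 0, 0]],
    [[0, 0, 0], [0, 0, 0]],
    [[0, 0, 0], [0, 0, 0]],
    [[0, 0, 0], [0, 0, 0]],
    [[0, 0, 0], [0, 0, 0]],
    [[0, 0, 0], [0, 0, 0]],
    [[0, 0, 0], [0, 0, 0]],
    [[0, 0, 0], [0, 0, 0]],
    [[0, 0, 0], [0, 0, 0]],
  ],
  gripper=-1,
  force=40,
)

```text
time: 5.15
tool_pos: [0.4865, -0.2913, 0.0054]
tool_rot: [3.141, -0.0, 0.278]
contact_force: [0.5, -0.7, -0.8]
opening: 0.0235
grip_force: 39.8
```

Emit:
send_rows(
  plan=[
    [[0, 0, -0.9], [0, 0, 0]],
    [[0, 0, -0.9], [0, 0, 0]],
    [[0, 0, -0.9], [0, 0, 0]],
    [[0, 0, -0.9], [0, 0, 0]],
    [[0.42, -1, -0.5], [0, 0, 0]],
    [[0.42, -1, -0.5], [0, 0, 0]],
    [[0.42, -1, -0.5], [0, 0, 0]],
    [[0.42, -1, -0.5], [0, 0, 0]],
    [[0.42, -1, -0.5], [0, 0, 0]],
    [[0.42, -1, -0.3], [0, 0, 0]],
  ],
)

```text
time: 6.4
tool_pos: [0.5055, -0.1285, 0.1654]
tool_rot: [-3.141, 0.001, 0.278]
contact_force: [-0.1, -0.0, -4.2]
opening: 0.0237
grip_force: 39.8
```

Emit:
send_rows(
  plan=[
    [[0.42, -1, 0], [0, 0, 0]],
    [[0.42, -1, 0], [0, 0, 0]],
    [[0.42, -1, 0], [0, 0, 0]],
    [[0.42, -1, 0], [0, 0, 0]],
    [[0.42, -1, 0], [0, 0, 0]],
    [[0.42, -1, 0], [0, 0, 0]],
    [[0.42, -1, 0], [0, 0, 0]],
    [[0.31, -0.75, 0], [0, 0, 0]],
    [[0, 0, 0], [0, 0, -0.1]],
    [[0, 0, 0], [0, 0, -0.1]],
  ],
)

```text
time: 7.65
tool_pos: [0.5301, 0.0795, 0.1646]
tool_rot: [-3.14, 0.002, 0.598]
contact_force: [0.6, 0.5, -4.6]
opening: 0.0234
grip_force: 39.8
```

Emit:
send_rows(
  plan=[
    [[0, 0, 0], [0, 0, -0.1]],
    [[0, 0, 0], [0, 0, -0.1]],
    [[0, 0, 0], [0, 0, -0.1]],
    [[0, 0, 0], [0, 0, -0.1]],
    [[0, 0, 0], [0, 0, -0.1]],
    [[0, 0, 0], [0, 0, -0.1]],
    [[0, 0, 0], [0, 0, -0.1]],
    [[0, 0, 0], [0, 0, -0.07]],
    [[0, 0, 0], [0, 0, 0]],
    [[0, 0, 0], [0, 0, 0]],
  ],
)

```text
time: 8.9
tool_pos: [0.5306, 0.079, 0.1651]
tool_rot: [-3.141, -0.0, 1.799]
contact_force: [-0.1, -0.1, -4.6]
opening: 0.0239
grip_force: 39.8
```

Run:
```python
from h import *
need((.531,.079,.09),103.3)
for n in ('wrist','top'):
    c=cal(n); p,d=read_camera(n); np.savez(n+'2.npz',p=p,d=d,K=c[0],R=c[1],t=c[2])
    if n=='wrist': cv2.imwrite('pics/w2.png',p)
```

```text
t 8.9 tool [0.5306 0.079  0.1651] rpy [-1.7995e+02 -1.0000e-02  1.0309e+02] F [-0.06 -0.14 -4.56] open 0.0239
shift units [-0.01  0.02  3.  ] turn z units -0.002
```

View pics/w2.png

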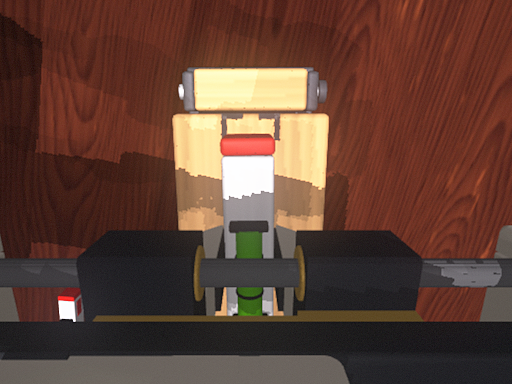

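The wrist view shows the hinge-end corner marks at about (223,116) and (279,116) on the shelf edge, and the level's red end centred near (247.5,136).

Run:
```python
from h import *
c=cal('wrist')
P=plane(c,[(223.5,116),(279,116),(175,117),(328,117)],.078); print(P.round(4)); m=(P[0]+P[1])/2
y=np.array([np.cos(np.radians(103.2)),np.sin(np.radians(103.2))])
x=np.array([y[1],-y[0]])
print('w',np.linalg.norm(P[0]-P[1]),'shelf w',np.linalg.norm(P[2]-P[3]),'centre',m[:2]-.068*y,((P[2]+P[3])/2)[:2]-.068*y,'angle',np.degrees(np.arctan2(*(P[1]-P[0])[1::-1]))+90)
E=plane(c,[(222,135),(273,135)],.186)[:,:2]; print('level end',E.round(4),'centre',E.mean(0)-.065*y)
g=[]
f=np.load('top2.npz'); cv2.imwrite('pics/t2.png',cv2.resize(f['p'][140:225,180:320],None,fx=5,fy=5,interpolation=cv2.INTER_CUBIC))
```

```text
[[0.497  0.1395 0.078 ]
 [0.5381 0.1491 0.078 ]
 [0.4612 0.1304 0.078 ]
 [0.5746 0.1569 0.078 ]]
w 0.04221197969722093 shelf w 0.11646363649953266 centre [0.53306953 0.07812919] [0.53342293 0.07745376] angle 103.12186695737323
level end [[0.5059 0.1355]
 [0.5273 0.1405]] centre [0.53143831 0.07473975]
```

Emit:
send_rows(
  plan=[
    [[0.09, 0.06, 0.5], [0, 0, 0]],
    [[0, 0, 0.5], [0, 0, 0]],
    [[0, 0, 0.5], [0, 0, 0]],
    [[0, 0, 0.5], [0, 0, 0]],
    [[0, 0, 0.4], [0, 0, 0]],
    [[0, 0, 0.3], [0, 0, 0]],
    [[0, 0, 0.1], [0, 0, 0]],
    [[0, 0, 0], [0, -0.017, 0]],
    [[0, 0, 0], [0, 0, 0]],
    [[0, 0, 0], [0, 0, 0]],
  ],
)

```text
time: 10.25
tool_pos: [0.532, 0.0817, 0.0958]
tool_rot: [3.141, 0.027, 1.802]
contact_force: [-0.4, -0.0, -4.0]
opening: 0.0238
grip_force: 39.8
```

Run:
```python
from h import *
need((.531,.079,.09),103.2)
ims=[]
p,d=read_camera('wrist'); a=cv2.resize(p[60:200,160:340],None,fx=4,fy=4,interpolation=cv2.INTER_CUBIC)
cv2.imwrite('pics/w3.png',a)
```

```text
t 10.25 tool [0.532  0.0817 0.0958] rpy [179.96   1.54 103.23] F [-0.37 -0.01 -3.97] open 0.0238
shift units [-0.09 -0.07  0.23] turn z units 0.0
```

View pics/w3.png

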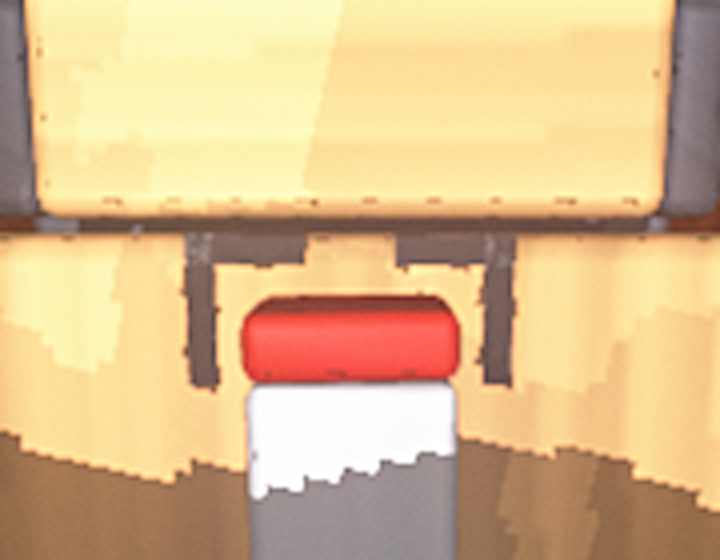

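The crop (4x, offset 160,60) shows the end bars' inner edge at row ~265, side marks' inner edges at columns 215 and 485, and the level's red end from row ~300, columns 243–460.

Run:
```python
from h import *
c=cal('wrist'); o=robot.observe(); R=Ro.from_euler('xyz',o['tool_rot']).as_matrix(); T=o['tool_pos']
C=-c[1].T@c[2]; print('cam in tool',(R.T@(C-T)).round(4), 'axis',(R.T@c[1].T[:,2]).round(3))
px=lambda u,v:(160+(u-1.5)/4,60+(v-1.5)/4)
for z in (.078,.080,.082):
    P=plane(c,[px(215,265),px(485,265),px(350,235),px(350,265)],z); t=(P-T)@R; print(z,(t[:,:2]*1000).round(1),'w',np.linalg.norm(P[0]-P[1]).round(4))
zt=T[2]-.0054-.065*.027
for v,z in((310,zt+.026),(310,zt+.024),(298,zt+.022),(298,zt)):
    P=plane(c,[px(243,v),px(460,v),px(350,v)],z); print(v,z.round(4),(((P-T)@R)[:,:2]*1000).round(1))
```

```text
cam in tool [ 0.0712  0.0002 -0.1573] axis [-0.264  0.     0.965]
0.078 [[ 62.8 -19.1]
 [ 62.8  17.6]
 [ 66.7  -0.8]
 [ 62.8  -0.8]] w 0.0367
0.08 [[ 62.9 -18.9]
 [ 62.9  17.4]
 [ 66.8  -0.7]
 [ 62.9  -0.8]] w 0.0363
0.082 [[ 63.  -18.7]
 [ 63.   17.2]
 [ 66.8  -0.7]
 [ 63.   -0.7]] w 0.0358
310 0.1146 [[ 59.8 -12.2]
 [ 59.8  11.3]
 [ 59.8  -0.6]]
310 0.1126 [[ 59.6 -12.3]
 [ 59.6  11.5]
 [ 59.6  -0.6]]
298 0.1106 [[ 60.8 -12.5]
 [ 60.8  11.6]
 [ 60.8  -0.6]]
298 0.0886 [[ 59.1 -14.5]
 [ 59.1  13.4]
 [ 59.1  -0.7]]
```

Emit:
send_rows(
  plan=[
    [[-0.02, 0, 0.1], [0, 0, 0]],
    [[0, 0, 0.05], [0, 0, 0]],
    [[0, 0, 0.03], [0, 0, 0]],
    [[0, 0, 0.03], [0, 0, 0]],
    [[0, 0, 0.03], [0, 0, 0]],
    [[0, 0, 0.03], [0, 0, 0]],
    [[0, 0, 0], [0, 0, 0]],
    [[0, 0, 0], [0, 0, 0]],
    [[0, 0, 0], [0, 0, 0]],
    [[0, 0, 0], [0, 0, 0]],
  ],
)

```text
time: 11.55
tool_pos: [0.5321, 0.0809, 0.0888]
tool_rot: [3.141, 0.027, 1.801]
contact_force: [-0.1, 0.6, -2.3]
opening: 0.0237
grip_force: 39.8
```

Emit:
send_rows(
  plan=[
    [[0, 0, 0.02], [0, 0, 0]],
    [[0, 0, 0.02], [0, 0, 0]],
    [[0, 0, 0], [0, 0, 0]],
    [[0, 0, 0], [0, 0, 0]],
    [[0, 0, 0], [0, 0, 0]],
    [[0, 0, 0], [0, 0, 0]],
    [[0, 0, 0], [0, 0, 0]],
    [[0, 0, 0], [0, 0, 0]],
    [[0, 0, 0], [0, 0, 0]],
    [[0, 0, 0], [0, 0, 0]],
  ],
)

```text
time: 12.8
tool_pos: [0.5323, 0.0807, 0.0882]
tool_rot: [3.141, 0.027, 1.801]
contact_force: [-2.4, -1.6, 5.9]
opening: 0.0237
grip_force: 39.8
```

Emit:
send_rows(
  plan=[
    [[0, 0, -0.02], [0, 0, 0]],
    [[0, 0, 0], [0, 0, 0]],
    [[0, 0, 0], [0, 0, 0]],
    [[0, 0, 0], [0, 0, 0]],
    [[0, 0, 0], [0, 0, 0]],
    [[0, 0, -0.3], [0, 0, 0]],
    [[0, 0, -0.8], [0, 0, 0]],
    [[0, 0, -0.9], [0, 0, 0]],
    [[0, 0, -0.9], [0, 0, 0]],
    [[0, 0, -0.5], [0, 0.017, 0]],
  ],
  gripper=0,
)

```text
time: 14.05
tool_pos: [0.5319, 0.0835, 0.1748]
tool_rot: [3.139, -0.001, 1.802]
contact_force: [0.1, -0.2, -0.4]
opening: 0.0462
grip_force: 0.0
```

Run:
```python
from h import *
p,d=read_camera('wrist'); cw=cal('wrist'); np.savez('w4.npz',p=p,d=d)
q,e=read_camera('top')
a=cv2.resize(p[60:320,100:400],(460,400)); b=cv2.resize(q[140:225,180:320],(659,400),interpolation=cv2.INTER_CUBIC)
cv2.imwrite('pics/t4.png',np.vstack([cv2.resize(q[140:225,180:320],(494,300),interpolation=cv2.INTER_CUBIC),cv2.resize(p[40:240,90:419],(494,300))]))
need((.564,-.067,.16),115)
X=deproj(cal('top'),e); hsv=cv2.cvtColor(q,cv2.COLOR_BGR2HSV)
red=(cv2.inRange(hsv,(0,140,100),(8,255,255))|cv2.inRange(hsv,(172,140,100),(180,255,255)))
red[:, :270]=0; red[:,310:]=0; red[:155]=0; red[190:]=0
r=cv2.minAreaRect(np.argwhere(red)[:,::-1].astype(np.float32)); print(r,plane(cal('top'),cv2.boxPoints(r),.122).round(4),plane(cal('top'),r[0],.122))
```

```text
t 14.15 tool [0.5324 0.0827 0.1746] rpy [ 1.7983e+02 -2.0000e-02  1.0318e+02] F [0.74 0.53 0.32] open 0.0459
shift units [-6.12 -0.14  0.58] turn z units -0.131
((295.70648193359375, 168.1373291015625), (11.652121543884277, 34.19368362426758), 53.61565017700195) [[ 0.5586 -0.042   0.122 ]
 [ 0.6108 -0.1097  0.122 ]
 [ 0.5873 -0.1266  0.122 ]
 [ 0.5355 -0.0589  0.122 ]] [[ 0.57288811 -0.08417157  0.122     ]]
```

View pics/t4.png

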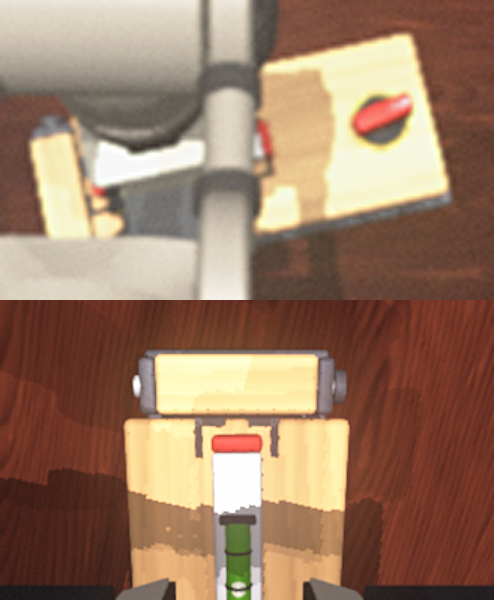

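The level lies inside its marks at the hinge end. Next I back off past the knob to see it and the other end of the level.

Emit:
send_rows(
  plan=[
    [[-0.95, -0.02, -0.1], [0, 0, 0]],
    [[-0.95, -0.02, -0.1], [0, 0, 0]],
    [[-0.95, -0.02, -0.1], [0, 0, 0]],
    [[-0.95, -0.02, -0.1], [0, 0, 0]],
    [[-0.95, -0.02, -0.1], [0, 0, 0]],
    [[-0.95, -0.02, -0.1], [0, 0, 0]],
    [[-0.95, -0.02, -0.1], [0, 0, 0]],
    [[-0.95, -0.02, -0.1], [0, 0, 0]],
    [[0, 0, 0], [0, 0, 0]],
    [[0, 0, 0], [0, 0, 0]],
  ],
)

```text
time: 15.4
tool_pos: [0.5707, -0.1025, 0.1928]
tool_rot: [-3.141, -0.001, 1.801]
contact_force: [0.3, -0.3, -0.2]
opening: 0.0462
grip_force: 0.0
```

Run:
```python
from h import *
need((.5667,-.0695,.17),115)
c=cal('wrist'); p,d=read_camera('wrist'); cv2.imwrite('pics/w5.png',p); np.savez('w5.npz',p=p,d=d); X=deproj(c,d)
hsv=cv2.cvtColor(p,cv2.COLOR_BGR2HSV)
red=cv2.inRange(hsv,(0,170,100),(7,255,255))|cv2.inRange(hsv,(173,170,100),(180,255,255))
n,l,s,ce=cv2.connectedComponentsWithStats(red)
for i in range(1,n):
    if s[i,4]>100: m=(l==i)&(d>0); print(s[i],ce[i].round(1),np.percentile(X[m],[5,50,95],0).round(4).tolist() if m.any() else None,cv2.minAreaRect(np.argwhere(l==i)[:,::-1].astype(np.float32)))
```

```text
t 15.4 tool [ 0.5707 -0.1025  0.1928] rpy [-1.7996e+02 -5.0000e-02  1.0319e+02] F [ 0.32 -0.27 -0.19] open 0.0462
shift units [1.32 0.14 0.91] turn z units -0.131
[353   0  32 100 733] [369.6  41.3] [[0.6464, 0.0217, -0.0033], [0.6607, 0.0628, -0.002], [0.6746, 0.0921, -0.0006]] ((366.601318359375, 49.33489227294922), (28.024677276611328, 99.23422241210938), 4.969740867614746)
[411   0  33  79 320] [427.  37.] [[0.7132, 0.0459, -0.0032], [0.7161, 0.077, -0.0019], [0.7201, 0.1105, -0.0006]] ((426.8907165527344, 38.61306381225586), (8.01472282409668, 83.52877807617188), 19.23067283630371)
[445   0  28  46 133] [459.6  16.7] [[0.7375, 0.0806, -0.0034], [0.7412, 0.1091, -0.002], [0.7462, 0.1194, -0.0009]] ((456.10003662109375, 21.300003051757812), (9.391485214233398, 52.32398986816406), 26.56505012512207)
[ 384    0  117  230 2029] [449.1  80.5] [[0.7437, -0.101, -0.0031], [0.7515, 0.0673, -0.0018], [0.7748, 0.1207, -0.0006]] ((438.4155578613281, 112.83575439453125), (36.63668441772461, 256.553955078125), 24.904767990112305)
[ 362   10   46  167 1207] [385.1  97.1] [[0.6806, -0.0591, -0.
[... 1384 characters left out ...]
5376739501953), 19.98310661315918)
[240 126  28  60 981] [253.1 154.4] [[0.5551, -0.0818, 0.1207], [0.5646, -0.0626, 0.1225], [0.5759, -0.0467, 0.1238]] ((253.29934692382812, 156.01092529296875), (59.08699417114258, 18.536052703857422), 79.28687286376953)
[443 130  27  48 102] [456.4 153.3] [[0.7896, -0.0487, -0.0032], [0.7934, -0.0266, -0.002], [0.7971, -0.002, -0.0006]] ((456.2000427246094, 153.60000610351562), (3.5777082443237305, 53.66563034057617), 26.56505012512207)
[462 141  28  62 116] [476.3 170. ] [[0.8213, -0.0712, -0.0029], [0.8228, -0.0382, -0.0015], [0.8247, -0.0081, -0.0004]] ((475.6810607910156, 171.57760620117188), (2.7574353218078613, 66.70366668701172), 23.198591232299805)
```

View pics/w5.png

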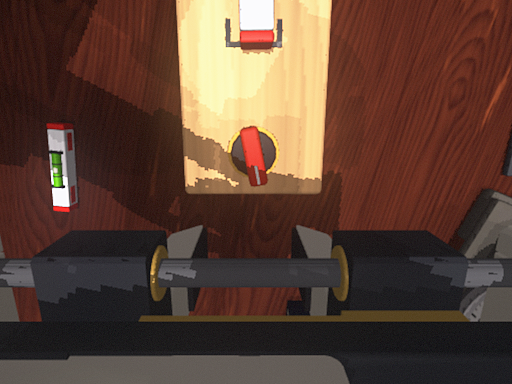

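The view shows the knob wing from about (247,128) to (259,184) centred near (253,156), the level's red end at rows 31–48 inside the knob-end marks (columns 226–283), and the decoy at left.

Run:
```python
from h import *
c=cal('wrist'); f=np.load('w5.npz'); p,d=f['p'],f['d']; X=deproj(c,d); o=robot.observe()
R=Ro.from_euler('xyz',o['tool_rot']).as_matrix(); T=o['tool_pos']
hsv=cv2.cvtColor(p,cv2.COLOR_BGR2HSV)
red=(cv2.inRange(hsv,(0,140,60),(9,255,255))|cv2.inRange(hsv,(171,140,60),(180,255,255)))
m=np.zeros_like(red,bool); m[110:200,225:285]=red[110:200,225:285]>0
for lo in (.116,.119):
    Q=X[m&(X[...,2]>lo)]; r=cv2.minAreaRect((Q[:,:2]*1000).astype(np.float32)); print(len(Q),r,Q[:,2].max(),np.percentile(Q[:,2],[5,50,95]))
# black disc
g=np.zeros_like(m); g[125:180,225:285]=True; g&=(hsv[...,2]<70)&(X[...,2]>.08)
Q=X[g]; print('disc',cv2.minEnclosingCircle((Q[:,:2]*1000).astype(np.float32)),np.median(Q[:,2]))
s=np.zeros_like(m); s[60:190,180:325]=True; w=cv2.inRange(hsv,(15,50,150),(35,220,255))>0
Q=X[s&w&(X[...,2]>.06)]; print('plane',np.linalg.lstsq(np.c_[Q[:,:2],np.ones(len(Q))],Q[:,2],rcond=None)[0])
# level end vs marks in tool coordinates
for nm,uv,z in(('mark in',(254,42),.084),('mark out',(254,47),.084),('top edge',(257,43),.111),('end low',(257,49),.085),('end mid',(257,49),.105)):
    print(nm,((plane(c,uv,z)-T)@R*1000).round(1))
cv2.imwrite('pics/w5c.png',cv2.resize(p[0:80,200:310],None,fx=6,fy=6,interpolation=cv2.INTER_CUBIC))
```

```text
1009 ((563.15576171875, -59.403839111328125), (13.9562406539917, 55.25974655151367), 23.56085777282715) 0.3501962350125634 [0.12080147 0.12259726 0.1239797 ]
1008 ((563.15576171875, -59.403839111328125), (13.9562406539917, 55.25974655151367), 23.56085777282715) 0.3501962350125634 [0.12080837 0.12260247 0.12398126]
disc ((565.673095703125, -66.04220581054688), 18.05525779724121) 0.09388661597743644
plane [ 0.00039803 -0.02923372  0.08555927]
mark in [[122.2   4.2 109. ]]
mark out [[118.6   4.2 109. ]]
top edge [[116.4   5.9  82. ]]
end low [[117.    6.6 108. ]]
end mid [[113.5   6.1  88. ]]
```

View pics/w5c.png

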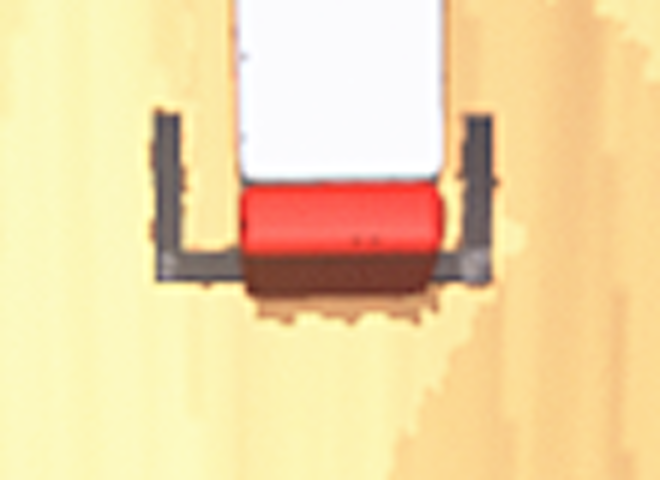

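Run:
```python
from h import *
K,Rc,tc=cal('wrist'); o=robot.observe(); R=Ro.from_euler('xyz',o['tool_rot']).as_matrix(); T=o['tool_pos']
# camera in tool -> camera at w4 pose
A=Rc@R; b=Rc@T+tc          # cam = A*tool + b
T4=np.array([.5321,.0831,.1747]); R4=Ro.from_euler('xyz',np.radians([179.83,-.02,103.18])).as_matrix()
c4=(K,A@R4.T,b-A@R4.T@T4); c5=(K,Rc,tc)
s=200/300; q4=lambda u,v:(90+u*329/494,40+(v-300)*s)
y=R[:,0]; x=R[:,1]
def rep(n,c,uv,z): P=plane(c,uv,z)[0]; print(n,'along',round(1000*float(P@y),1),'across',round(1000*float(P@x),1))
rep('hinge mark in',c4,q4(237,428),.080); rep('hinge mark out',c4,q4(237,420),.080)
rep('hinge level top edge far',c4,q4(237,435),.106)
rep('hinge level bottom',c4,q4(237,435),.080)
rep('knob mark in',c5,(254,41.8),.084); rep('knob level top edge',c5,(256.7,42),.110); rep('knob level bot',c5,(256.7,49),.084)
f=np.load('w4.npz'); cv2.imwrite('pics/w4c.png',cv2.resize(f['p'][100:240,180:320],None,fx=4,fy=4,interpolation=cv2.INTER_CUBIC))
```

```text
hinge mark in along 18.5 across 536.7
hinge mark out along 22.6 across 536.7
hinge level top edge far along 16.5 across 536.6
hinge level bottom along 14.9 across 536.7
knob mark in along -107.6 across 536.3
knob level top edge along -112.8 across 537.8
knob level bot along -112.8 across 538.5
```

View pics/w4c.png

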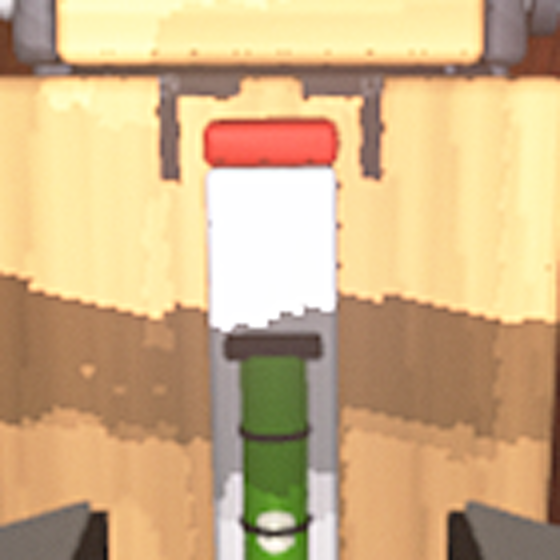

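The two end crops show the level clear of the hinge-end bar but running over the knob-end bar. It sits about 4 mm too far toward the knob, so I regrasp it and shift it.

Emit:
send_rows(
  plan=[
    [[0.95, 0.02, 0.1], [0, 0, 0]],
    [[0.95, 0.02, 0.1], [0, 0, 0]],
    [[0.95, 0.02, 0.1], [0, 0, 0]],
    [[0.95, 0.02, 0.1], [0, 0, 0]],
    [[0.95, 0.02, 0.1], [0, 0, 0]],
    [[0.95, 0.02, 0.1], [0, 0, 0]],
    [[0.95, 0.02, 0.1], [0, 0, 0]],
    [[0.95, 0.02, 0.1], [0, 0, 0]],
    [[0, 0, 0], [0, -0.017, 0]],
    [[0, 0, 0.4], [0, 0, 0]],
  ],
)

```text
time: 16.7
tool_pos: [0.5318, 0.0835, 0.1636]
tool_rot: [3.14, 0.028, 1.803]
contact_force: [0.1, 0.2, -0.4]
opening: 0.046
grip_force: 0.0
```

Emit:
send_rows(
  plan=[
    [[0, 0, 0.9], [0, 0, 0]],
    [[0, 0, 0.9], [0, 0, 0]],
    [[0, 0, 0.7], [0, 0, 0]],
    [[0, 0, 0.3], [0, 0, 0]],
    [[0, 0, 0.15], [0, 0, 0]],
    [[0, 0, 0], [0, 0, 0]],
    [[0, 0, 0], [0, 0, 0]],
    [[0, 0, 0], [0, 0, 0]],
    [[0, 0, 0], [0, 0, 0]],
    [[0, 0, 0], [0, 0, 0]],
  ],
)

```text
time: 17.95
tool_pos: [0.5321, 0.0809, 0.0896]
tool_rot: [3.141, 0.027, 1.801]
contact_force: [0.6, -0.5, 0.1]
opening: 0.0459
grip_force: 0.0
```

Emit:
send_rows(
  plan=[
    [[0, 0, 0], [0, 0, 0]],
    [[0, 0, 0], [0, 0, 0]],
    [[0, 0, 0], [0, 0, 0]],
    [[0, 0, 0], [0, 0, 0]],
    [[0, 0, 0], [0, 0, 0]],
    [[0, 0, -0.08], [0, 0, 0]],
    [[0, 0, -0.04], [0, 0, 0]],
    [[0.09, -0.02, 0], [0, 0, 0]],
    [[0.08, -0.02, 0], [0, 0, 0]],
    [[0, 0, 0], [0, 0, 0]],
  ],
  gripper=-1,
  force=30,
)

```text
time: 19.2
tool_pos: [0.5299, 0.0851, 0.0922]
tool_rot: [-3.141, 0.027, 1.802]
contact_force: [1.1, 0.1, -4.2]
opening: 0.0239
grip_force: 29.9
```

Emit:
send_rows(
  plan=[
    [[0, 0, 0], [0, 0, 0]],
    [[0, 0, 0], [0, 0, 0]],
    [[0, 0, 0.06], [0, 0, 0]],
    [[0, 0, 0.04], [0, 0, 0]],
    [[0, 0, 0.02], [0, 0, 0]],
    [[0, 0, 0], [0, 0, 0]],
    [[0, 0, 0], [0, 0, 0]],
    [[0, 0, 0], [0, 0, 0]],
    [[0, 0, 0], [0, 0, 0]],
    [[0, 0, 0], [0, 0, 0]],
  ],
)

```text
time: 20.45
tool_pos: [0.5302, 0.0847, 0.0894]
tool_rot: [3.141, 0.027, 1.801]
contact_force: [-1.2, -1.2, -1.6]
opening: 0.0236
grip_force: 29.9
```

Emit:
send_rows(
  plan=[
    [[0, 0, 0.01], [0, 0, 0]],
    [[0, 0, 0], [0, 0, 0]],
    [[0, 0, 0], [0, 0, 0]],
    [[0, 0, 0], [0, 0, 0]],
    [[0, 0, 0], [0, 0, 0]],
    [[0, 0, -0.3], [0, 0, 0]],
    [[0, 0, -0.9], [0, 0, 0]],
    [[0, 0, -0.9], [0, 0, 0]],
    [[0, 0, -0.9], [0, 0, 0]],
    [[0, 0, -0.4], [0, 0.017, 0]],
  ],
  gripper=0,
)

```text
time: 21.7
tool_pos: [0.5301, 0.0875, 0.1758]
tool_rot: [3.139, -0.001, 1.802]
contact_force: [0.2, 0.4, -0.5]
opening: 0.0459
grip_force: 0.0
```

Emit:
send_rows(
  plan=[
    [[-0.95, 0, -0.1], [0, 0, 0]],
    [[-0.95, 0, -0.1], [0, 0, 0]],
    [[-0.95, 0, -0.1], [0, 0, 0]],
    [[-0.95, 0, -0.1], [0, 0, 0]],
    [[-0.95, 0, -0.1], [0, 0, 0]],
    [[-0.95, 0, -0.1], [0, 0, 0]],
    [[-0.95, 0, -0.1], [0, 0, 0]],
    [[-0.95, 0, -0.1], [0, 0, 0]],
    [[0, 0, 0], [0, 0, 0]],
    [[0, 0, 0], [0, 0, 0]],
  ],
)

```text
time: 22.95
tool_pos: [0.5728, -0.0977, 0.1939]
tool_rot: [-3.141, -0.001, 1.801]
contact_force: [0.6, 0.2, -0.2]
opening: 0.0462
grip_force: 0.0
```

Run:
```python
from h import *
need((.5655,-.0665,.112),115)
c=cal('wrist'); o=robot.observe(); p,d=read_camera('wrist'); np.savez('w6.npz',p=p,d=d); X=deproj(c,d)
R=Ro.from_euler('xyz',o['tool_rot']).as_matrix(); T=o['tool_pos']
hsv=cv2.cvtColor(p,cv2.COLOR_BGR2HSV)
red=(cv2.inRange(hsv,(0,140,60),(9,255,255))|cv2.inRange(hsv,(171,140,60),(180,255,255)))>0
m=np.zeros_like(red); m[110:200,225:290]=red[110:200,225:290]
m&=(X[...,2]>.117)&(X[...,2]<.13)
n,l,s,ce=cv2.connectedComponentsWithStats(m.astype(np.uint8)); k=1+s[1:,4].argmax(); Q=X[(l==k)]
r=cv2.minAreaRect((Q[:,:2]*1000).astype(np.float32)); print(len(Q),r)
r=cv2.minAreaRect(np.argwhere(l==k)[:,::-1].astype(np.float32)); b=plane(c,cv2.boxPoints(r),.1225); print(r,b.round(4),plane(c,r[0],.1225))
e=np.zeros_like(red); e[0:80,225:290]=red[0:80,225:290]; v,u=np.nonzero(e); print('level end px rows',v.min(),v.max(),u.min(),u.max())
cv2.imwrite('pics/w6.png',cv2.resize(p[0:200,190:330],None,fx=3,fy=3,interpolation=cv2.INTER_CUBIC))
```

```text
t 22.95 tool [ 0.5728 -0.0977  0.1939] rpy [-1.7998e+02 -4.0000e-02  1.0320e+02] F [ 0.58  0.15 -0.22] open 0.0462
shift units [1.28 0.   3.28] turn z units -0.131
988 ((565.1852416992188, -64.76608276367188), (13.950316429138184, 43.82817840576172), 24.430402755737305)
((248.72251892089844, 160.95721435546875), (58.65599822998047, 18.658123016357422), 79.11447143554688) [[ 0.5501 -0.0472  0.1225]
 [ 0.5624 -0.0417  0.1225]
 [ 0.5804 -0.0814  0.1225]
 [ 0.5675 -0.0872  0.1225]] [[ 0.56489105 -0.06387385  0.1225    ]]
level end px rows 31 49 233 266
```

View pics/w6.png

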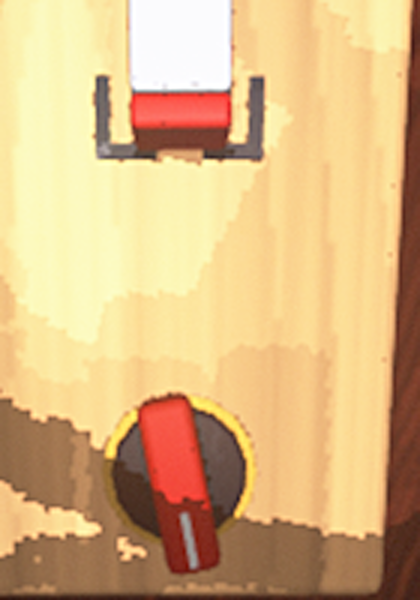

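The level now ends inside the knob-end bar (row ~150 of the crop, bar 143–158). The wing's centre is near (183,483) in the crop, measured 14 x 44 mm at yaw 114.4°, which matches the given size.

Emit:
send_rows(
  plan=[
    [[0.67, 0, 0], [0, 0, 0]],
    [[0.66, 0, 0], [0, 0, -0.062]],
    [[0, 0, 0], [0, 0, -0.062]],
    [[0, 0, 0.9], [0, 0, 0]],
    [[0, 0, 0.9], [0, 0, 0]],
    [[0, 0, 0.9], [0, 0, 0]],
    [[0, 0, 0.7], [0, 0, 0]],
    [[0, 0, 0.4], [0, 0, 0]],
    [[0, 0, 0], [0, 0, 0]],
    [[0, 0, 0], [0, 0, 0]],
  ],
)

```text
time: 24.25
tool_pos: [0.5658, -0.0653, 0.0999]
tool_rot: [3.141, 0.001, 1.997]
contact_force: [0.4, 0.1, 0.4]
opening: 0.0457
grip_force: 0.0
```

Grip it, with 2 mm of downward lead at the end.

Emit:
send_rows(
  plan=[
    [[0, 0, 0], [0, 0, 0]],
    [[0, 0, 0], [0, 0, 0]],
    [[0, 0, 0], [0, 0, 0]],
    [[0, 0, 0], [0, 0, 0]],
    [[0, 0, 0], [0, 0, 0]],
    [[0, 0, 0], [0, 0, 0]],
    [[0, 0, 0.08], [0, 0, 0]],
    [[0, 0, 0.08], [0, 0, 0]],
    [[0, 0, 0], [0, 0, 0]],
    [[0, 0, 0], [0, 0, 0]],
  ],
  gripper=-1,
  force=40,
)

```text
time: 25.5
tool_pos: [0.5658, -0.066, 0.0955]
tool_rot: [3.141, 0.001, 1.996]
contact_force: [0.2, -3.9, 5.2]
opening: 0.0136
grip_force: 40.0
```

Emit:
send_rows(
  plan=[
    [[0, 0, 0.06], [0, 0, 0]],
    [[0, 0, 0.06], [0, 0, 0]],
    [[0, 0, 0.06], [0, 0, 0]],
    [[0, 0, 0.04], [0, 0, 0]],
    [[0, 0, 0], [0, 0, 0]],
    [[0, 0, 0], [0, 0, 0]],
    [[0, 0, 0], [0, 0, 0]],
    [[0, 0, 0], [0, 0, 0]],
    [[0, 0, 0], [0, 0, 0]],
    [[0, 0, 0], [0, 0, 0]],
  ],
)

```text
time: 26.75
tool_pos: [0.5662, -0.0667, 0.0904]
tool_rot: [3.14, 0.003, 1.996]
contact_force: [-0.1, -5.5, 7.0]
opening: 0.0139
grip_force: 40.0
```

```bash
cat > look.py <<'E'
import sys
from h import *
def bub(p,save=None):
    hsv=cv2.cvtColor(p,cv2.COLOR_BGR2HSV); return hsv
n,name=sys.argv[1:3]
need((.5658,-.066,.09))
p,d=read_camera(n); np.savez(name+'.npz',p=p,d=d)
if n=='wrist': cv2.imwrite(f'pics/{name}.png',p)
else:
    y0,y1,x0,x1=map(int,sys.argv[3:7]); cv2.imwrite(f'pics/{name}.png',cv2.resize(p[y0:y1,x0:x1],None,fx=8,fy=8,interpolation=cv2.INTER_CUBIC))
E
python3 - <<'E'
from h import *
# where would the level centre fall in each picture?
for n in('scene','top','wrist'):
    K,R,t=cal(n); q=K@(R@np.array([.532,.079,.115])+t); print(n,q[:2]/q[2])
for n in('scene','wrist'):
    p,d=read_camera(n); np.savez(n+'7.npz',p=p,d=d); hsv=cv2.cvtColor(p,cv2.COLOR_BGR2HSV); g=cv2.inRange(hsv,(35,80,60),(75,255,255)); k,l,s,ce=cv2.connectedComponentsWithStats(g)
    print(n,[(s[i].tolist()) for i in range(1,k) if s[i,4]>15])
E
```

```text
scene [246.87066168 196.73031791]
top [228.9767348  184.00761288]
wrist [ 331.88430315 -117.12769532]
scene [[244, 193, 8, 11, 38]]
wrist []
```

Emit:
send_rows(
  plan=[
    [[-0.05, 0, 0.04], [0, 0, 0]],
    [[0, 0, 0.03], [0, 0, 0]],
    [[0, 0, 0], [0, 0, 0]],
    [[0, 0, 0], [0, 0, 0]],
    [[0, 0, 0], [0, 0, 0]],
    [[0, 0, 0], [0, 0, 0]],
    [[0, 0, 0], [0, 0, 0]],
    [[0, 0, 0], [0, 0, 0]],
    [[0, 0, 0], [0, 0, 0]],
    [[0, 0, 0], [0, 0, 0]],
  ],
)

```text
time: 28.1
tool_pos: [0.5664, -0.0671, 0.0885]
tool_rot: [3.141, 0.001, 1.996]
contact_force: [0.2, -4.3, 6.6]
opening: 0.0135
grip_force: 40.0
```

```bash
cat > prof.py <<'E'
from h import *
import sys
need((.5658,-.066,.09))
y=np.array([np.cos(np.radians(103.2)),np.sin(np.radians(103.2)),0]); x=np.array([y[1],-y[0],0]); C=np.array([.5322,.0795,.113])
s=np.arange(-75,76,1.0)/1000
for n in('scene','top'):
    K,R,t=cal(n); ps=[read_camera(n)[0].astype(np.float32) for _ in range(2)]; p=sum(ps)/len(ps)
    out=[]
    for off in (-.003,0,.003):
        q=(C+s[:,None]*y+off*x)@R.T+t; q=q@K.T; q=(q[:,:2]/q[:,2:]).astype(np.float32)
        out.append(cv2.remap(p,q[:,0],q[:,1],cv2.INTER_CUBIC)[:,0] if False else cv2.remap(p,q[None,:,0],q[None,:,1],cv2.INTER_CUBIC)[0])
    o=np.array(out)
    print(n)
    for j,nm in((1,'-3,0,3 mean'),):
        m=o.mean(0)
        print(' '.join(f'{int(round(a*1000))}:{b:.0f}/{g:.0f}/{r:.0f}' for a,(b,g,r) in zip(s,m) if len(sys.argv)>1 or abs(a)<=.034))
E
python3 prof.py all
```

```text
t 28.1 tool [ 0.5664 -0.0671  0.0885] rpy [1.7994e+02 7.0000e-02 1.1437e+02] F [ 0.24 -4.34  6.61] open 0.0135
shift units [ 0.05 -0.   -0.06] turn z units None
scene
-75:92/136/170 -74:103/153/188 -73:116/174/210 -72:130/195/230 -71:143/213/245 -70:151/223/252 -69:156/229/254 -68:160/232/254 -67:163/235/254 -66:165/236/254 -65:164/236/254 -64:163/234/254 -63:161/233/253 -62:160/232/253 -61:161/233/253 -60:163/236/252 -59:164/237/252 -58:161/233/252 -57:153/223/252 -56:144/211/253 -55:134/197/253 -54:120/178/254 -53:106/157/254 -52:86/129/253 -51:63/98/252 -50:44/71/251 -49:37/55/250 -48:49/59/248 -47:78/82/248 -46:125/126/249 -45:174/173/251 -44:220/219/252 -43:255/255/254 -42:273/272/255 -41:273/273/255 -40:266/265/255 -39:258/258/255 -38:255/255/255 -37:255/255/255 -36:255/255/255 -35:255/255/255 -34:255/255/255 -33:255/255/255 -32:256/255/256 -31:257/256/257 -30:257/255/257 -29:256/255/255 -28:256/255/254 -27:258/254/254 -26:256/253/250 -25:243/249/239 -24:216/243/219 -23:178/235/193 -22:139/227/167 -21:96/218/140 -20:55/209/114 -19:23/204/98 -18:8/205/93 -17:5/207/95 -16:7/209/1
[... 2901 characters left out ...]
50/250 29:249/249/248 30:248/247/247 31:247/247/246 32:247/246/246 33:247/246/246 34:247/246/246 35:246/246/246 36:246/246/246 37:246/246/246 38:246/246/246 39:246/246/246 40:246/246/246 41:246/246/246 42:246/246/246 43:246/246/246 44:246/246/246 45:247/246/246 46:247/246/246 47:247/246/246 48:247/247/246 49:248/248/246 50:250/249/246 51:253/252/246 52:254/253/244 53:251/249/242 54:236/234/240 55:202/202/239 56:160/163/240 57:121/128/243 58:97/107/247 59:89/101/249 60:85/96/246 61:83/93/240 62:80/91/223 63:80/95/195 64:86/108/172 65:102/138/174 66:124/175/198 67:149/210/227 68:171/234/243 69:185/243/247 70:195/246/249 71:197/246/248 72:196/243/246 73:195/242/246 74:194/241/245 75:194/241/245
```

Numeric profiles from both cameras put the bubble about 6.5 mm toward the hinge, so the knob end is ~1.1° low. I turn clockwise while rising with the knob.

Emit:
send_rows(
  plan=[
    [[0, 0, -0.02], [0, 0, 0.09]],
    [[0, 0, -0.03], [0, 0, 0.09]],
    [[0, 0, -0.03], [0, 0, 0.09]],
    [[0, 0, -0.03], [0, 0, 0.09]],
    [[0, 0, -0.03], [0, 0, 0.09]],
    [[0, 0, -0.03], [0, 0, 0.08]],
    [[0, 0, 0], [0, 0, 0]],
    [[0, 0, 0], [0, 0, 0]],
    [[0, 0, 0], [0, 0, 0]],
    [[0, 0, 0], [0, 0, 0]],
  ],
)

```text
time: 29.55
tool_pos: [0.5662, -0.0667, 0.0923]
tool_rot: [3.141, -0.0, 1.164]
contact_force: [0.1, -1.5, 5.1]
opening: 0.0138
grip_force: 40.0
```

Emit:
send_rows(
  plan=[
    [[0, 0, 0.04], [0, 0, 0]],
    [[0, 0, 0.04], [0, 0, 0]],
    [[0, 0, 0], [0, 0, 0]],
    [[0, 0, 0], [0, 0, 0]],
    [[0, 0, 0], [0, 0, 0]],
    [[0, 0, 0], [0, 0, 0]],
    [[0, 0, 0], [0, 0, 0]],
    [[0, 0, 0], [0, 0, 0]],
    [[0, 0, 0], [0, 0, 0]],
    [[0, 0, 0], [0, 0, 0]],
  ],
)

```text
time: 30.8
tool_pos: [0.5664, -0.0668, 0.0906]
tool_rot: [3.14, -0.0, 1.164]
contact_force: [0.6, -3.0, 6.4]
opening: 0.0136
grip_force: 40.0
```

```bash
python3 prof.py
```

```text
t 30.8 tool [ 0.5664 -0.0668  0.0906] rpy [ 1.7992e+02 -1.0000e-02  6.6680e+01] F [ 0.64 -3.05  6.35] open 0.0136
shift units [ 0.02 -0.03  0.02] turn z units None
scene
-34:255/255/255 -33:255/255/256 -32:257/256/257 -31:258/256/258 -30:258/256/258 -29:256/255/255 -28:255/254/251 -27:253/252/246 -26:246/249/236 -25:225/244/219 -24:187/237/195 -23:142/230/169 -22:97/225/146 -21:54/219/124 -20:18/214/106 -19:-5/213/96 -18:-11/216/95 -17:-5/220/100 -16:3/222/106 -15:12/220/108 -14:20/211/108 -13:29/199/105 -12:35/185/100 -11:40/177/98 -10:40/176/97 -9:31/182/95 -8:22/191/95 -7:20/201/98 -6:31/211/108 -5:60/220/128 -4:101/230/155 -3:144/239/184 -2:184/248/213 -1:215/256/236 0:232/260/248 1:241/261/253 2:241/258/252 3:238/253/245 4:231/247/235 5:221/240/222 6:203/231/205 7:173/224/184 8:140/221/165 9:110/222/151 10:79/226/139 11:59/231/133 12:45/236/132 13:38/241/134 14:39/244/140 15:39/245/142 16:36/246/142 17:32/247/140 18:31/248/138 19:32/246/134 20:34/238/129 21:38/226/122 22:44/209/113 23:52/192/106 24:59/167/95 25:60/139/83 26:53/105/65 27:45/77/51 28:38/51/39 29:34/34/31 30:36/30/
[... 408 characters left out ...]
48 -12:106/188/141 -11:104/183/138 -10:105/189/140 -9:109/203/147 -8:114/217/156 -7:120/226/164 -6:126/231/170 -5:139/234/180 -4:156/236/192 -3:176/238/206 -2:200/240/220 -1:217/241/229 0:230/242/234 1:237/243/238 2:239/244/240 3:238/243/239 4:234/241/235 5:218/234/223 6:194/226/204 7:168/218/186 8:145/215/172 9:133/217/167 10:124/222/164 11:123/228/166 12:126/231/171 13:128/234/175 14:131/235/178 15:134/236/180 16:136/237/183 17:135/238/183 18:132/237/181 19:127/236/176 20:122/229/168 21:118/217/158 22:123/203/153 23:145/194/160 24:176/195/180 25:213/210/208 26:239/230/232 27:251/245/246 28:254/250/251 29:251/249/249 30:249/248/248 31:248/247/247 32:247/246/246 33:247/246/246 34:247/246/246
```

Emit:
send_rows(
  plan=[
    [[0, 0, -0.02], [0, 0, 0.08]],
    [[0, 0, -0.02], [0, 0, 0.08]],
    [[0, 0, -0.02], [0, 0, 0.08]],
    [[0, 0, -0.02], [0, 0, 0.08]],
    [[0, 0, -0.02], [0, 0, 0.06]],
    [[0, 0, 0], [0, 0, 0]],
    [[0, 0, 0], [0, 0, 0]],
    [[0, 0, 0], [0, 0, 0]],
    [[0, 0, 0], [0, 0, 0]],
    [[0, 0, 0], [0, 0, 0]],
  ],
)

```text
time: 32.25
tool_pos: [0.5664, -0.0666, 0.0931]
tool_rot: [3.141, -0.001, 0.567]
contact_force: [0.3, -0.8, 7.2]
opening: 0.0136
grip_force: 40.0
```

```bash
cat > bub.py <<'E'
from h import *
need((.5664,-.0668,.093))
y=np.array([np.cos(np.radians(103.2)),np.sin(np.radians(103.2)),0]); x=np.array([y[1],-y[0],0]); C=np.array([.5322,.0795,.113])
s=np.arange(-40,40,.25)
for n in('scene','top'):
    K,R,t=cal(n); p=sum(read_camera(n)[0].astype(np.float32) for _ in range(3))/3; m=0
    for off in (-.003,0,.003):
        q=(C+s[:,None]/1000*y+off*x)@R.T+t; q=q@K.T; q=(q[:,:2]/q[:,2:]).astype(np.float32)
        m=m+cv2.remap(p,q[None,:,0],q[None,:,1],cv2.INTER_CUBIC)[0]/3
    b,g=m[:,0],m[:,1]
    w=(abs(s)<19); base=np.median(b[w&(b<np.median(b[w]))]); pk=b[w].max(); h=(base+pk)/2
    i=np.nonzero(w)[0][b[w].argmax()]; lo=i
    while b[lo]>h: lo-=1
    hi=i
    while b[hi]>h: hi+=1
    dips=[float(s[j]) for j in range(4,len(s)-4) if g[j]==g[j-4:j+5].min() and g[j]<g[max(0,j-16):j+16].max()-8]
    print(n,'bubble',s[lo],s[hi],'mid',(s[lo]+s[hi])/2,'green dips',dips,[round(float(g[np.abs(s-k).argmin()])) for k in dips])
E
python3 bub.py
```

```text
t 32.25 tool [ 0.5664 -0.0666  0.0931] rpy [ 1.7995e+02 -6.0000e-02  3.2490e+01] F [ 0.25 -0.78  7.24] open 0.0136
shift units [-0.    0.01  0.01] turn z units None
scene bubble -8.25 3.75 mid -2.25 green dips [-11.25, 7.5, 29.5] [169, 197, 29]
top bubble -6.25 3.25 mid -1.5 green dips [-25.75, -10.5, 8.5, 24.0] [161, 180, 211, 182]
```

The bubble is nearly centred at 7.2 N. I tighten slightly at constant height for a firmer seat.

Emit:
send_rows(
  plan=[
    [[0, 0, 0.01], [0, 0, 0.06]],
    [[0, 0, 0], [0, 0, 0.05]],
    [[0, 0, 0], [0, 0, 0]],
    [[0, 0, 0], [0, 0, 0]],
    [[0, 0, 0], [0, 0, 0]],
    [[0, 0, 0], [0, 0, 0]],
    [[0, 0, 0], [0, 0, 0]],
    [[0, 0, 0], [0, 0, 0]],
    [[0, 0, 0], [0, 0, 0]],
    [[0, 0, 0], [0, 0, 0]],
  ],
)

```text
time: 33.8
tool_pos: [0.5665, -0.0666, 0.0932]
tool_rot: [3.141, -0.002, 0.394]
contact_force: [-0.8, -0.8, 9.0]
opening: 0.0138
grip_force: 40.0
```

Emit:
send_rows(
  plan=[
    [[0, 0, 0], [0, 0, 0]],
    [[0, 0, 0], [0, 0, 0]],
    [[0, 0, 0], [0, 0, 0]],
    [[0, 0, 0], [0, 0, 0]],
    [[0, 0, 0], [0, 0, 0]],
    [[0, 0, 0], [0, 0, 0]],
    [[0, 0, 0], [0, 0, 0]],
    [[0, 0, 0], [0, 0, 0]],
    [[0, 0, 0], [0, 0, 0]],
    [[0, 0, 0], [0, 0, 0]],
  ],
)

```text
time: 35.05
tool_pos: [0.5665, -0.0666, 0.0932]
tool_rot: [3.141, -0.002, 0.394]
contact_force: [-0.7, -0.6, 8.5]
opening: 0.0138
grip_force: 40.0
```

```bash
python3 bub.py
```

```text
t 35.05 tool [ 0.5665 -0.0666  0.0932] rpy [ 1.7995e+02 -9.0000e-02  2.2590e+01] F [-0.7  -0.55  8.5 ] open 0.0138
shift units [-0.01  0.01  0.01] turn z units None
scene bubble -8.0 4.0 mid -2.0 green dips [-11.25, 7.5, 29.5] [174, 197, 29]
top bubble -6.25 3.0 mid -1.625 green dips [-25.75, -10.5, 8.5, 24.0] [161, 178, 211, 187]
```

```bash
python3 -c "
from cell import robot
print(robot.hand_in())"
```

```text
the job is handed in; nothing more can be done
None
```

The job is handed in at 35 s: the level lies in its marked place after one 4 mm correction, and the knob is held down at about 8.5 N with the bubble centred to within about 0.6 mm; I viewed 11 pictures, one more than the 10 allowed.

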